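Bolt the sample carrier shut

TASK

Lock the sample carrier's lid: press the yellow spring catch down with one fingertip and keep it down while the other fingertip pushes the orange plate, sliding the bolt fully home through the staple on the lid. Then let the catch spring up so that it locks the bolt, and draw the hand away. Grasp and lift nothing, and leave the things standing around where they are.

Things in the scene. Friction and masses are not known exactly. Their poses are not given: they have to be found in the camera images.
- carrier: grey sample carrier box, fixed to the bench, 240 x 120 mm, flat top 70 mm above the bench. Origin on the bench under the middle of the lock, z up. x runs along the carrier the way the bolt shoots home, to the clear-lidded tube well (x +70 to +145 mm); other end x = -95 mm. y points to the catch side: yellow catch bar along y = +28 mm, steel bolt along y = -28 mm.
- catch_bar (a point): centre of the flat top of the yellow catch bar, 106 mm long (carrier x -87 to +19 mm), 26 mm wide; its top stands 25 mm above the carrier's top when up, 15 mm when fully down. It may be pressed anywhere along its length and a fingertip may slide along it while pressing. Low black cheeks round it stand 11 mm above the carrier's top.
- catch (a joint): how far the catch bar is pressed down, m: 0 up, 0.010 fully down. Its spring takes 4 N to start, 9 N fully down. Less than 0.007 down, its steel tab stands between the teeth of the bolt's rack and blocks the bolt at every 10 mm of the way. Let go, it springs up by itself where the tab meets a gap.
- push_plate (a point): middle of the rear face (the one to push, facing carrier -x) of the orange upright plate on the bolt's rear end, 30 mm above the carrier's top. The plate is 26 mm wide across the carrier, 8 mm thick, from 3 to 45 mm above the top; behind it lies only the flat lock base, 2 mm high. A steel rack 20 mm high goes with it, ahead of its rear face, at carrier y -16 to +7 mm.
- bolt (a joint): how far the bolt has slid along carrier +x, m: 0 fully back, 0.050 fully home at its stop, its tip through the steel staple on the lid. It starts at 0 to 0.008; with the catch up it moves freely only to 0.010. It slides with about 3 N and stays where it is left. From 0.047 on the catch can spring up behind the last tooth and lock it.
- dropper_bottle: loose white dropper bottle, 43 mm across, 113 mm tall, standing on the bench; origin at the centre of its underside
- sample_bottle: loose clear sample bottle with white screw cap, 41 mm across, 118 mm tall, standing on the bench; origin at the centre of its underside
- blue_marker: loose white felt marker with dark blue cap, 15 x 140 x 12 mm, lying on the bench beside the carrier; origin under its middle
- loose_microtube: loose clear microtube with red snap cap, 16 x 40 x 13 mm, lying on the bench beside the carrier; origin under its middle
- timer: loose white digital bench timer, 40 x 78 x 59 mm, on the bench; origin under its middle
- tip_rack: loose blue pipette tip rack with clear lid, 92 x 128 x 93 mm, on the bench; origin under its middle

How it is judged:
On the way, in this order (a step that is already met when the one before it is completed fails the run):
1. the catch is held down by a finger while the bolt is still back (value of joint catch above 0.007 m and contact force between the fingers and catch above 1 N and value of joint bolt below 0.015 m), for 0.05 s.
2. the bolt is half way, pushed by a finger while a finger holds the catch down (value of joint bolt between 0.02 and 0.045 m and value of joint catch above 0.006 m and contact force between the fingers and catch above 1 N and contact force between the fingers and bolt above 0.5 N), for 0.04 s.
At the end, for the whole second after the job is handed in: the bolt is home (at least 46.5 of its 50 mm) and at rest, the catch has sprung up to within 2 mm and so locks it, and no bystander has moved more than 20 mm (value of joint bolt above 0.0465 m and value of joint catch below 0.002 m and velocity of joint bolt between -0.005 and 0.005 m/s and distance of each of dropper_bottle, sample_bottle, blue_marker, loose_microtube, timer, tip_rack from where it was at the start of the episode below 0.02 m); the robot touches nothing.
It fails at once if a bystander is knocked, lifted or carried (moved more than 20 mm) (distance of any of dropper_bottle, sample_bottle, blue_marker, loose_microtube, timer, tip_rack from where it was at the start of the episode above 0.02 m).
It also fails if it takes over 38 s, if anything falls off the work surface, if the arm or the gripper's body presses on something with over 40 N, if the wrist force passes 120 N, or if a joint passes its speed limit or range.

ROBOT

A 7-joint arm with a two-finger parallel gripper is mounted at the origin on a cart in front of the work surface, level with it; the furniture and walls round the work are solid. World frame = base frame: x ahead of the robot, y to its left, z up, the work surface at z = 0. Lengths are in m, angles in rad, forces in N, time in s.
With the tool pointing down it reaches from about 0.4 to 0.875 m from the base axis. Payload 19.3 kg.
Tool frame: the origin (TCP) lies at the centre of the arm's flange, where the gripper is bolted on; the fingertips stand 173 mm ahead of it and the grasp point (between the pads) lies 155 mm ahead of it; z points along the fingers, y is the line along which they close (so a half turn about z gives the same grasp; the last joint's range is limited). The gripper opens to 85 mm and grips with 20 to 120 N. Pads are 22 mm wide; open, the fingers measure 114 mm over their backs; the gripper's body (76 mm by 85 mm) begins 54 mm behind the grasp point. The pads swing forward as they close: fully open they stand 13 mm farther back than shut.
Start: joints at [-1.239, 0.521, -0.036, 1.599, 0.021, 1.021, -0.113], TCP at [0.244, 0.575, 0.405] pointing down, gripper open.
Joint ranges: [-2.91, 2.91], [-0.3, 2.13], [-1.5, 1.42], [0.17, 2.43], [-1.26, 4.41], [0.16, 1.93], [-2.52, 2.52]. Speed limits (rad/s): [1.89, 1.89, 2.39, 2.39, 3.01, 3.01, 3.01].

INTERFACE

Orientations are given as [roll, pitch, yaw] about the fixed x, y, z axes, in that order (R = Rz(yaw) Ry(pitch) Rx(roll)).
In Python, from workcell import bot, imaging, job gives the robot as it stands.
- The arm moves only by the tool carry_out, never from a script. Its argument "targets" is a list of rows, each a list of 3 entries, a list of its own where there are three numbers: the shift along the tool's x, y, z in units of 0.25 m (1.0 is 0.25 m), then the turn, a rotation vector about the tool's x, y, z in units of 180 degrees (1.0 is 180 degrees), then the opening, from 0 (shut) to 1 (fully open). In form: [[[tx, ty, tz], [wx, wy, wz], jaw], ...]. A call has 1 to 8 rows; each row shifts and turns the commanded pose from where the row before left it, along the tool's axes as they then stand; what a row does not reach is not made up. A row lasts 1/8 s, in which the tool goes at most 62.5 mm and 10.7 degrees, less where a joint would pass 70% of its speed; a pose out of reach is approached as far as the arm can. A call with a number of a shift or a turn outside -1 to 1 is refused whole. A call with a gripper value outside its range is refused whole. The fingers move at their own pace and stop on an object; "force" is the grip in N (left out, the last holds). Time passes only in rows, so rows that do not move let the fingers close. It gives the time, the measured TCP pose, the force and the opening at its end, in the units of the state.
- bot.observe(): the state, without advancing time (a new reading comes with each control period).
- imaging.grab_frame(name): name is "scene" or "top" or "wrist"; returns a dict with "pixels" (420x560x3 uint8, red, green, blue), "mtx" (3x3 intrinsics, pixels), "cam_to_world" (4x4, takes a point from camera to world coordinates); the wrist camera has in their place "mount" (4x4, takes a point from camera to tool coordinates, whose origin is the TCP and whose axes are the flange's). Camera axes: x right, y down, z forward; pixel columns grow to the right and rows downward; lengths in m; the calibration is good to about 2 mm. A picture is of the moment at which its call begins: read the wrist's pose just before it. There is no depth.
- job.job_done(): hands the job in, once; it reports no verdict.
The state is a dict: "clock": time; "qpos": joint angles; "qd": joint speeds; "joint_efforts": joint torques, N m; "position": TCP position; "tool_rot": TCP orientation; "force": force on the tool from outside, world axes, zero at the start; "moment": the same for the moment, N m; "grip_width": finger opening in m.
Only numpy, scipy, OpenCV 4.12 (cv2) and the standard library are available. Lean on these libraries where they do the work, as an engineer would, in place of code of your own. Each camera call takes 0.05 s, during which the arm holds its last target. There are 200 camera calls.

## Working session

There is one attempt and no reset: what is moved stays moved. The work goes in short steps, Python scripts to look and compute and a tool call to move; the robot and the scene stay as the last step left them, time stands still between calls to the robot, and variables do not carry over. Pictures are saved under pics/ and viewed, on a budget of 10 in all, crops included, one or two more only if the job needs it, and the job is handed in when it is done.

Besides the shell and the picture viewer there is one more tool, called after "Call:" as name(argument=value, ...) on one line, values as JSON. carry_out: Moves the arm, as the interface text tells. Its arguments: {"type":"object","properties":{"targets":{"type":"array"},"force":{"type":"number"}},"required":["targets"]}

```bash
mkdir -p pics; ls
python3 - <<'E'
from workcell import bot, imaging, job
import cv2, numpy as np
print(bot.observe())
for n in ("scene","top"):
    f=imaging.grab_frame(n); cv2.imwrite(f"pics/{n}0.png",f["pixels"][:,:,::-1])
    np.savez(f"pics/{n}0.npz",**f); print(n,f["mtx"].tolist(),np.round(f["cam_to_world"],4).tolist())
E
```

```text
pics
{'clock': 0.0, 'qpos': array([-1.23922389,  0.52202103, -0.03632363,  1.59997512,  0.0212441 ,
        1.02108409, -0.11276705]), 'qd': array([-2.89846375e-04,  5.98419671e-04, -1.28132046e-03,  6.21041050e-06,
       -9.00270455e-04, -1.28981005e-03,  5.42025562e-04]), 'joint_efforts': array([ 1.73465658e-03, -9.27098680e+01,  1.98018327e+00, -3.69947791e+01,
        1.77999004e-02,  8.11033038e-03, -5.24703353e-05]), 'position': array([0.24438391, 0.57510259, 0.40413308]), 'tool_rot': array([-3.14049711e+00,  1.16545755e-04,  2.73986245e+00]), 'force': array([ 0.02085699, -0.11010811, -0.08214652]), 'moment': array([ 0.01736231, -0.0632188 , -0.01880106]), 'grip_width': 0.08557987991917736}
scene [[431.92480886366957, 0.0, 271.3979569496412], [0.0, 431.92480886366957, 206.8419730382658], [0.0, 0.0, 1.0]] [[0.815, -0.3419, 0.4678, -0.0075], [-0.5794, -0.4948, 0.6477, -0.7505], [0.01, -0.7989, -0.6014, 0.7886], [0.0, 0.0, 0.0, 1.0]]
top [[470.3043955812822, 0.0, 281.3402209662799], [0.0, 470.3043955812822, 215.91190549438375], [0.0, 0.0, 1.0]] [[-0.0206, -0.9799, 0.1982, 0.2877], [-0.9996, 0.0235, 0.0125, -0.0379], [-0.017, -0.1979, -0.9801, 1.2711], [0.0, 0.0, 0.0, 1.0]]
```

View pics/scene0.png

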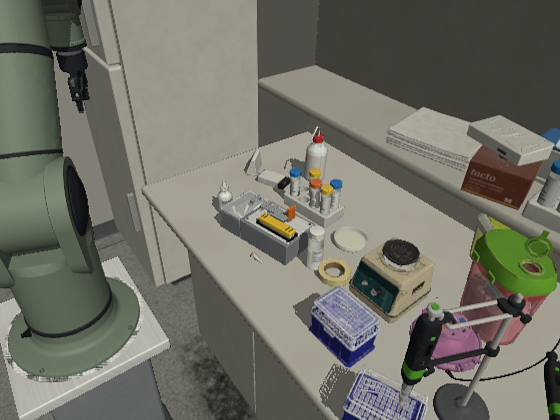

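View pics/top0.png

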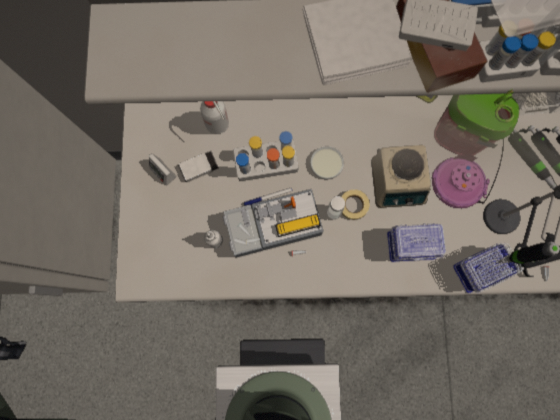

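The top picture shows the carrier at about (275,222): tube well to the left, yellow catch bar around (298,226), orange plate around (293,202). The scene view agrees. I'll zoom in on both.

Run:
```python
import cv2, numpy as np
t=np.load("pics/top0.npz")["pixels"][180:260,215:335,::-1]
s=np.load("pics/scene0.npz")["pixels"][180:265,210:330,::-1]
a=cv2.resize(t,(780,520),interpolation=cv2.INTER_CUBIC);cv2.imwrite("pics/ct.png",cv2.resize(t,None,fx=6.5,fy=6.5,interpolation=cv2.INTER_CUBIC))
for n in ("top","scene"):
    p=np.load(f"pics/{n}0.npz")["pixels"]; h=cv2.cvtColor(p,cv2.COLOR_RGB2HSV)
    for c,lo,hi in(("yel",(20,150,90),(32,255,255)),("org",(3,150,90),(14,255,255))):
        m=cv2.inRange(h,lo,hi); k,l,st,ce=cv2.connectedComponentsWithStats(m)
        for i in range(1,k):
            if st[i,4]>15:
                ys,xs=np.where(l==i); print(n,c,st[i],ce[i].round(1),np.round(cv2.boxPoints(cv2.minAreaRect(np.c_[xs,ys].astype(np.float32))),1).tolist())
```

```text
top yel [539  32  17  15 192] [546.9  38.8] [[536.5, 38.5], [546.5, 28.5], [557.5, 39.5], [547.5, 49.5]]
top yel [249 137  12  12 113] [254.8 142.5] [[249.0, 137.0], [260.0, 137.0], [260.0, 148.0], [249.0, 148.0]]
top yel [283 146  11  13 112] [287.8 152.2] [[283.0, 146.0], [293.0, 146.0], [293.0, 158.0], [283.0, 158.0]]
top yel [277 215  42  19 420] [297.6 223.9] [[276.0, 224.0], [316.70001220703125, 213.8000030517578], [319.20001220703125, 223.6999969482422], [278.5, 233.89999389648438]]
top org [267 149  12  12 118] [272.6 154.5] [[267.0, 149.0], [278.0, 149.0], [278.0, 160.0], [267.0, 160.0]]
top org [291 197   4  11  29] [292.6 201.9] [[289.8999938964844, 197.5], [292.70001220703125, 196.8000030517578], [295.20001220703125, 206.6999969482422], [292.3999938964844, 207.39999389648438]]
scene yel [309 169  12   9  81] [314.8 172.5] [[309.0, 169.0], [320.0, 169.0], [320.0, 177.0], [309.0, 177.0]]
scene yel [321 185  12  10  97] [326.7 189.2] [[321.0, 185.0], [332.0, 185.0], [332.0, 194.0], [321.0, 194.0]]
scene yel [259 213  36  24 349] [276.8 224.7] [[257.70001220703125, 219.3000030517578], [262.6000061035156, 210.60000610351562], [295.8999938964844, 229.6999969482422], [291.0, 238.3000030517578]]
scene org [310 179  12   9  81] [315.6 183.2] [[310.0, 179.0], [321.0, 179.0], [321.0, 187.0], [310.0, 187.0]]
scene org [288 205   8  16  88] [291.2 212.2] [[286.8999938964844, 219.8000030517578], [288.5, 204.39999389648438], [295.1000061035156, 205.10000610351562], [293.6000061035156, 220.5]]
```

View pics/ct.png

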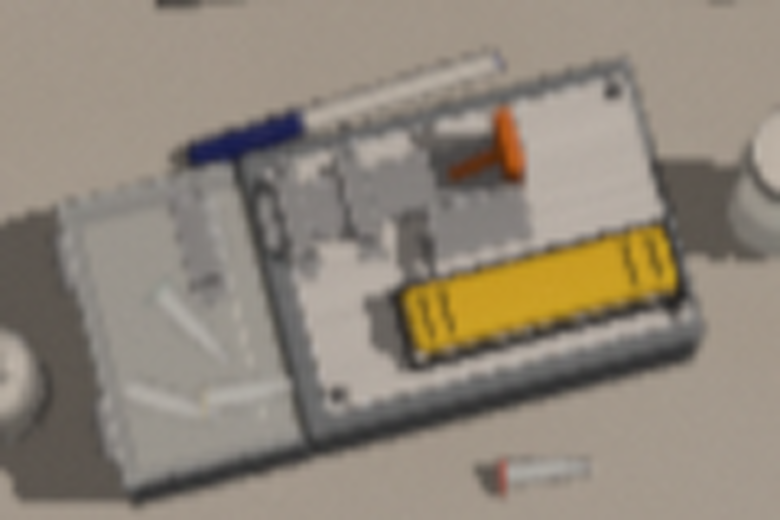

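Crop: catch bar corners lie at crop (402,290), (672,228), (685,292), (415,352). The plate is at (510,145), and the carrier's rear corners are at (628,62) and (695,332). The marker lies along the bolt side, the microtube below, and the sample bottle just behind the rear end. Next I fit the pose.

```bash
cat > fit.py <<'E'
import cv2, numpy as np
from scipy.optimize import least_squares
F={n:np.load(f"pics/{n}0.npz") for n in("top","scene")}
def proj(n,P):
    T=np.linalg.inv(F[n]["cam_to_world"]); c=P@T[:3,:3].T+T[:3,3]; u=c@F[n]["mtx"].T; return u[:,:2]/u[:,2:]
def world(p,P):
    c,s=np.cos(p[2]),np.sin(p[2]); P=np.atleast_2d(np.array(P,float)); return np.c_[P[:,0]*c-P[:,1]*s+p[0],P[:,0]*s+P[:,1]*c+p[1],P[:,2]]
def back(n,uv,z):
    T=F[n]["cam_to_world"]; d=T[:3,:3]@np.linalg.inv(F[n]["mtx"])@[*uv,1]; return T[:3,3]+d*(z-T[2,3])/d[2]
E
python3 - <<'E'
from fit import *
cr=lambda l:np.array(l)/6.5+[215-.42,180-.42]
bar=[[.019,.015,.095],[-.087,.015,.095],[-.087,.041,.095],[.019,.041,.095]]
top=cr([(402,290),(672,228),(685,292),(415,352)]); rear=cr([(628,62),(695,332)])
def res(p,full=True):
    q=p[3]
    r=[(proj("top",world(p,bar))-top).ravel(),
     .5*(proj("top",world(p,[[-.095,-.06,.07],[-.095,.06,.07]]))-rear).ravel(),
     (proj("scene",world(p,[[-.034,.028,.093]]))-[[276.8,224.7]]).ravel()]
    # plate: top-camera top face centroid + scene centroid
    pl=lambda h:world(p,[[PX+q+.004,-.028,h]])
    r+=[(proj("top",pl(.108))-[[292.8,202]]).ravel(),(proj("scene",pl(.096))-[[291.2,212.2]]).ravel()]
    return np.concatenate(r)
# plate rear-face x at bolt 0 unknown: treat PX+q as one unknown
PX=0
s=least_squares(res,[.45,0,1.4,-.05]); print("x,y,yaw,plate rear x",s.x.round(4),np.degrees(s.x[2]));print(s.fun.round(1))
print("bar rear/front",world(s.x,[[-.034,.028,.095],[s.x[3],-.028,.1]]).round(4))
np.save("pose.npy",s.x)
for n,uv,z in(("sample",(337,207),.11),("dropper",(212,237),.08),("tube",(298,253),.006),("markerA",(242,203),.006),("markerB",(291,189),.006)):
    w=back("top",uv,z); c,sn=np.cos(s.x[2]),np.sin(s.x[2]); d=w[:2]-s.x[:2]; print(n,w.round(3),"carrier",np.round([c*d[0]+sn*d[1],-sn*d[0]+c*d[1]],3))
E
```

```text
x,y,yaw,plate rear x [ 0.5238 -0.0262  1.781  -0.038 ] 102.04140187434942
[ 0.3 -0.3 -0.8 -0.2 -0.3 -0.3  0.6 -0.   0.7 -0.3  1.2  0.8 -0.5 -1.4
  0.3 -0.  -0.6  0.4]
bar rear/front [[ 0.5035 -0.0653  0.095 ]
 [ 0.5591 -0.0575  0.1   ]]
sample [ 0.542 -0.164  0.11 ] carrier [-0.139  0.011]
dropper [0.478 0.156 0.08 ] carrier [0.188 0.007]
tube [ 0.44  -0.065  0.006] carrier [-0.02  0.09]
markerA [0.583 0.086 0.006] carrier [ 0.098 -0.081]
markerB [ 0.619 -0.05   0.006] carrier [-0.043 -0.088]
```

```bash
cat > go.py <<'E'
import sys, numpy as np
from scipy.spatial.transform import Rotation as R, Slerp
from workcell import bot
from fit import world
def plan(cx,cy,ztcp,n):
    p=np.load("pose.npy"); o=bot.observe()
    t=world(p,[[cx,cy,ztcp]])[0]; r0=R.from_euler("xyz",o["tool_rot"]); r1=R.from_euler("xyz",[np.pi,0,p[2]])
    sl=Slerp([0,1],R.concatenate([r0,r1])); ps=[o["position"]+(t-o["position"])*k/n for k in range(n+1)]
    print("t",o["clock"],"force",o["force"].round(1),"w",round(o["grip_width"],4))
    c,s=np.cos(p[2]),np.sin(p[2]); d=o["position"][:2]-p[:2]
    print("now carrier",np.round([c*d[0]+s*d[1],-s*d[0]+c*d[1],o["position"][2]],4),"yaw",o["tool_rot"].round(3))
    for k in range(n):
        r=sl(k/n); print((r.inv().apply(ps[k+1]-ps[k])/.25).round(3).tolist(),((r.inv()*sl((k+1)/n)).as_rotvec()/np.pi).round(4).tolist())
if __name__=="__main__": plan(*map(float,sys.argv[1:4]),int(sys.argv[4]))
E
python3 go.py -.075 0 .36 13
```

```text
t 0.1 force [-0.1 -0.7  0.3] w 0.0859
now carrier [0.6464 0.1478 0.4042] yaw [-3.141  0.     2.74 ]
[-0.165, -0.156, 0.014] [-0.0, 0.0, 0.0235]
[-0.176, -0.143, 0.014] [-0.0, 0.0, 0.0235]
[-0.186, -0.13, 0.014] [-0.0, 0.0, 0.0235]
[-0.195, -0.116, 0.014] [-0.0, 0.0, 0.0235]
[-0.203, -0.101, 0.014] [-0.0, 0.0, 0.0235]
[-0.21, -0.086, 0.014] [-0.0, 0.0, 0.0235]
[-0.215, -0.07, 0.014] [-0.0, 0.0, 0.0235]
[-0.22, -0.054, 0.014] [-0.0, 0.0, 0.0235]
[-0.223, -0.038, 0.014] [-0.0, 0.0, 0.0235]
[-0.226, -0.021, 0.014] [-0.0, 0.0, 0.0235]
[-0.227, -0.004, 0.014] [-0.0, 0.0, 0.0235]
[-0.226, 0.012, 0.014] [-0.0, 0.0, 0.0235]
[-0.225, 0.029, 0.014] [-0.0, 0.0, 0.0235]
```

Call:
carry_out(targets=[[[-0.165, -0.156, 0.01], [0, 0, 0.0235], 0.5], [[-0.176, -0.143, 0.01], [0, 0, 0.0235], 0.5], [[-0.186, -0.13, 0.01], [0, 0, 0.0235], 0.5], [[-0.195, -0.116, 0.01], [0, 0, 0.0235], 0.5], [[-0.203, -0.101, 0.01], [0, 0, 0.0235], 0.5], [[-0.21, -0.086, 0.01], [0, 0, 0.0235], 0.5], [[-0.215, -0.07, 0.01], [0, 0, 0.0235], 0.5], [[-0.22, -0.054, 0.01], [0, 0, 0.0235], 0.5]])

```text
clock: 1.1
position: [0.4262, 0.1579, 0.3847]
tool_rot: [3.141, -0.0, 2.147]
force: [1.5, -0.4, -0.0]
grip_width: 0.0424
```

```bash
python3 go.py -.085 0 .36 6
```

```text
t 1.1 force [ 1.5 -0.4 -0. ] w 0.0424
now carrier [0.2003 0.057  0.3847] yaw [ 3.141 -0.     2.147]
[-0.191, -0.033, 0.016] [0.0, -0.0, 0.0194]
[-0.193, -0.021, 0.016] [0.0, -0.0, 0.0194]
[-0.194, -0.009, 0.016] [0.0, -0.0, 0.0194]
[-0.194, 0.003, 0.016] [0.0, -0.0, 0.0194]
[-0.193, 0.015, 0.016] [0.0, -0.0, 0.0194]
[-0.192, 0.026, 0.016] [0.0, -0.0, 0.0194]
```

Call:
carry_out(targets=[[[-0.191, -0.033, 0.016], [0, 0, 0.019], 0.5], [[-0.193, -0.021, 0.016], [0, 0, 0.019], 0.5], [[-0.194, -0.009, 0.016], [0, 0, 0.019], 0.5], [[-0.194, 0.003, 0.016], [0, 0, 0.019], 0.5], [[-0.193, 0.015, 0.016], [0, 0, 0.019], 0.5], [[-0.192, 0.026, 0.016], [0, 0, 0.019], 0.5], [[0, 0, 0], [0, 0, 0], 0.5], [[0, 0, 0], [0, 0, 0], 0.5]])

```text
clock: 2.1
position: [0.5423, -0.1065, 0.3604]
tool_rot: [-3.141, -0.001, 1.791]
force: [-0.1, 0.4, -0.2]
grip_width: 0.043
```

```bash
python3 go.py -.075 0 .36 1
python3 - <<'E'
from workcell import bot, imaging
import cv2, numpy as np
o=bot.observe(); f=imaging.grab_frame("wrist"); np.savez("pics/w1.npz",pos=o["position"],rot=o["tool_rot"],**f)
cv2.imwrite("pics/w1.png",f["pixels"][:,:,::-1]); print(f["mtx"],f["mount"].round(4))
E
```

```text
t 2.1 force [-0.1  0.4 -0.2] w 0.043
now carrier [-0.0824 -0.0014  0.3604] yaw [-3.141e+00 -1.000e-03  1.791e+00]
[0.03, -0.005, 0.001] [-0.0002, -0.0002, 0.0033]
[[371.97558537   0.         281.87304146]
 [  0.         371.97558537 211.64510034]
 [  0.           0.           1.        ]] [[ 5.000e-04 -9.627e-01 -2.707e-01  6.750e-02]
 [ 1.000e+00  4.000e-04  4.000e-04 -5.000e-04]
 [-3.000e-04 -2.707e-01  9.627e-01  3.140e-02]
 [ 0.000e+00  0.000e+00  0.000e+00  1.000e+00]]
```

View pics/w1.png

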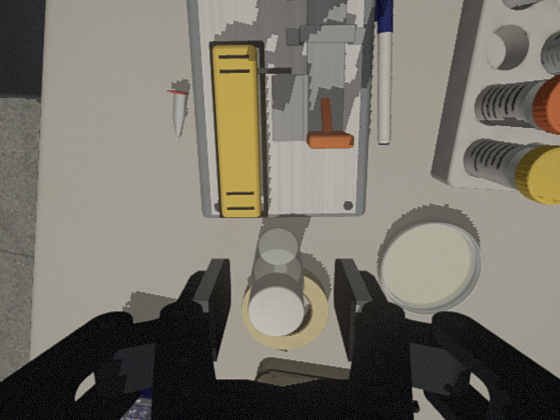

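The wrist view shows the bar's top face corners at (214,46), (255,46), (261,217), (220,217). The plate's rear top edge runs from (308,147) to (353,147), and the carrier's rear corners are near (204,216) and (364,214). I refine the fit with these.

Run:
```python
from fit import *
from scipy.spatial.transform import Rotation as R
w=np.load("pics/w1.npz"); T=np.eye(4); T[:3,:3]=R.from_euler("xyz",w["rot"]).as_matrix(); T[:3,3]=w["pos"]
F["w"]={"mtx":w["mtx"],"cam_to_world":T@w["mount"]}
h=cv2.cvtColor(w["pixels"],cv2.COLOR_RGB2HSV)
for lo,hi in(((20,150,90),(32,255,255)),((3,150,90),(14,255,255))):
    m=cv2.inRange(h,lo,hi); m[:,420:]=0; m[230:]=0; ys,xs=np.where(m); print(np.round(cv2.boxPoints(cv2.minAreaRect(np.c_[xs,ys].astype(np.float32))),1).tolist(),ys.max(),xs[ys>135].min(),xs[ys>135].max())
bar=[[.019,.015,.095],[.019,.041,.095],[-.087,.041,.095],[-.087,.015,.095]]
uv=np.array([(255,46),(214,46),(220,217),(261,217)])
def res(p):
    return np.concatenate([(proj("w",world(p,bar))-uv).ravel(),
     .5*(proj("w",world(p,[[-.095,.06,.07],[-.095,-.06,.07]]))-[(204,216),(364,214)]).ravel(),
     (proj("w",world(p,[[p[3],-.041,.115],[p[3],-.015,.115]]))-[(353,147),(308,147)]).ravel()])
s=least_squares(res,np.load("pose.npy")); print(s.x.round(4),s.fun.round(1)); np.save("pose_w.npy",s.x)
c,sn=np.cos(s.x[2]),np.sin(s.x[2])
for n,uv_,z in(("tubecap",(177,92),.006),("tubeend",(179,137),.006),("sampletop",(277,305),.118)):
    q=back("w",uv_,z); d=q[:2]-s.x[:2]; print(n,np.round([c*d[0]+sn*d[1],-sn*d[0]+c*d[1]],3))
```

```text
[[212.3000030517578, 45.20000076293945], [255.3000030517578, 43.900001525878906], [260.79998779296875, 215.89999389648438], [217.89999389648438, 217.3000030517578]] 216 218 259
[[167.6999969482422, 140.39999389648438], [170.0, 90.80000305175781], [354.1000061035156, 99.19999694824219], [351.79998779296875, 148.89999389648438]] 147 309 352
[ 0.5234 -0.0246  1.7978 -0.0386] [ 1.1 -2.3 -2.7 -2.   0.5  2.  -0.9  1.8 -1.8  1.9  0.7  2.4  1.5 -0.1
  0.9  0.2]
tubecap [-0.004  0.087]
tubeend [-0.04   0.088]
sampletop [-0.137  0.004]
```

```bash
python3 -c "
import numpy as np; np.save('pose.npy',[.5236,-.0252,1.79,-.0386])"; python3 go.py -.058 0 .275 3
```

```text
t 2.15 force [0.2 0.4 0.1] w 0.0429
now carrier [-0.0829 -0.0007  0.3605] yaw [-3.141e+00 -1.000e-03  1.792e+00]
[0.033, -0.001, 0.114] [-0.0, -0.0001, 0.0002]
[0.033, -0.001, 0.114] [-0.0, -0.0001, 0.0002]
[0.033, -0.001, 0.114] [-0.0, -0.0001, 0.0002]
```

Call:
carry_out(targets=[[[0.033, -0.001, 0.114], [0, 0, 0], 0.5], [[0.033, -0.001, 0.114], [0, 0, 0], 0.5], [[0.033, -0.001, 0.114], [0, 0, 0], 0.5], [[0, 0, 0], [0, 0, 0], 0.5], [[0, 0, 0], [0, 0, 0], 0.5]])

```text
clock: 2.78
position: [0.5367, -0.0828, 0.2763]
tool_rot: [3.141, 0.0, 1.792]
force: [0.2, -0.6, 1.0]
grip_width: 0.0427
```

```bash
python3 go.py -.058 0 .275 1
python3 - <<'E'
from workcell import bot, imaging
import cv2, numpy as np
f=imaging.grab_frame("wrist"); s=imaging.grab_frame("scene")["pixels"][150:270,190:350]
a=cv2.resize(s,(560,420),interpolation=cv2.INTER_CUBIC)
cv2.imwrite("pics/w2.png",cv2.resize(np.hstack([f["pixels"],a]),(800,300))[:,:,::-1])
E
```

```text
t 2.775 force [ 0.2 -0.6  1. ] w 0.0427
now carrier [-5.900e-02 -2.000e-04  2.763e-01] yaw [3.141 0.    1.792]
[0.004, -0.001, 0.005] [0.0003, 0.0001, 0.0005]
```

View pics/w2.png

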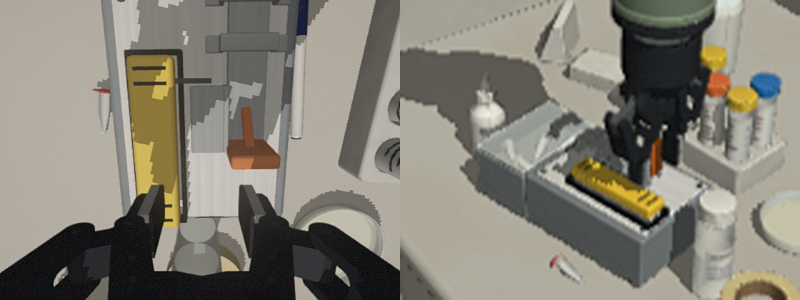

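The fingers straddle as planned: the left one over the bar, around (148,190), and the right one behind the plate, around (247,190), with a gap to the plate at (253,155). Now I go down to contact.

Call:
carry_out(targets=[[[0.004, 0, 0.02], [0, 0, 0], 0.5], [[0, 0, 0.016], [0, 0, 0], 0.5], [[0, 0, 0.008], [0, 0, 0], 0.5], [[0, 0, 0], [0, 0, 0], 0.5]])

```text
clock: 3.38
position: [0.5363, -0.0819, 0.2642]
tool_rot: [3.142, -0.0, 1.791]
force: [-0.7, 0.9, 4.2]
grip_width: 0.043
```

Call:
carry_out(targets=[[[0, 0, 0.016], [0, 0, 0], 0.5], [[0, 0, 0.012], [0, 0, 0], 0.5], [[0, 0, 0], [0, 0, 0], 0.5]])

```text
clock: 3.75
position: [0.5363, -0.0819, 0.2573]
tool_rot: [3.141, 0.0, 1.791]
force: [-0.1, 1.6, 8.2]
grip_width: 0.0424
```

Call:
carry_out(targets=[[[0, 0, 0.012], [0, 0, 0], 0.5], [[0, 0, 0.004], [0, 0, 0], 0.5], [[0, 0, 0], [0, 0, 0], 0.5]])

```text
clock: 4.12
position: [0.5365, -0.0823, 0.2549]
tool_rot: [3.14, 0.0, 1.79]
force: [-7.4, 0.9, 40.2]
grip_width: 0.0426
```

Call:
carry_out(targets=[[[0, 0, -0.003], [0, 0, 0], 0.5], [[0.016, 0, 0], [0, 0, 0], 0.5], [[0.016, 0, 0], [0, 0, 0], 0.5], [[0.016, 0, 0], [0, 0, 0], 0.5], [[0.016, 0, 0], [0, 0, 0], 0.5], [[0, 0, 0], [0, 0, 0], 0.5]])

```text
clock: 4.88
position: [0.5339, -0.0686, 0.2559]
tool_rot: [3.137, 0.004, 1.789]
force: [2.0, -15.0, 29.6]
grip_width: 0.0429
```

```bash
python3 go.py 0 0 .255 1
python3 - <<'E'
from workcell import bot, imaging
import cv2, numpy as np
f=imaging.grab_frame("wrist")
cv2.imwrite("pics/w3.png",f["pixels"][:,:,::-1])
E
```

```text
t 4.875 force [  2.  -15.   29.6] w 0.0429
now carrier [-0.0446 -0.0006  0.2559] yaw [3.137 0.004 1.789]
[0.179, -0.002, 0.003] [0.0015, 0.0014, -0.0002]
```

View pics/w3.png

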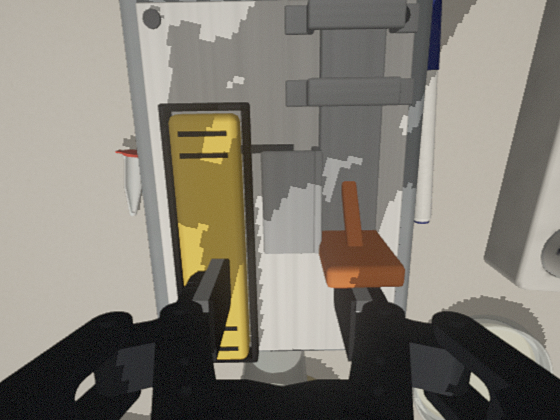

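The catch is down and level with its cheeks. The right finger is at the plate's rear face, near (360,285). I keep pushing.

Call:
carry_out(targets=[[[0.016, 0, 0], [0, 0, 0], 0.5], [[0.016, 0, 0], [0, 0, 0], 0.5], [[0.016, 0, 0], [0, 0, 0], 0.5], [[0.016, 0, 0], [0, 0, 0], 0.5], [[0.016, 0, 0], [0, 0, 0], 0.5], [[0.016, 0, 0], [0, 0, 0], 0.5]])

```text
clock: 5.68
position: [0.5289, -0.0458, 0.2562]
tool_rot: [3.136, 0.005, 1.788]
force: [4.9, -26.2, 34.9]
grip_width: 0.043
```

```bash
python3 go.py 0 0 .255 1
python3 - <<'E'
from workcell import bot, imaging
import cv2, numpy as np
f=imaging.grab_frame("wrist")
cv2.imwrite("pics/w4.png",f["pixels"][:,:,::-1])
E
```

```text
t 5.675 force [  4.9 -26.2  34.9] w 0.043
now carrier [-0.0212 -0.0007  0.2562] yaw [3.136 0.005 1.788]
[0.085, -0.003, 0.004] [0.0017, 0.0015, -0.0005]
```

View pics/w4.png

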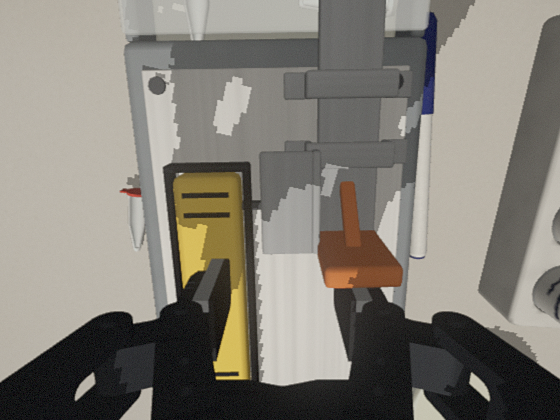

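The plate moves with the hand, so the bolt is on its way. I ease the downward force a little and continue.

Call:
carry_out(targets=[[[0.016, 0, -0.002], [0, 0, 0], 0.5], [[0.016, 0, 0], [0, 0, 0], 0.5], [[0.016, 0, 0], [0, 0, 0], 0.5], [[0.016, 0, 0], [0, 0, 0], 0.5], [[0, 0, 0], [0, 0, 0], 0.5]])

```text
clock: 6.35
position: [0.5252, -0.0295, 0.2563]
tool_rot: [3.137, 0.004, 1.789]
force: [3.2, -15.8, 29.4]
grip_width: 0.0428
```

Call:
carry_out(targets=[[[0.012, 0, 0], [0, 0, 0], 0.5], [[0.012, 0, 0], [0, 0, 0], 0.5], [[0, 0, 0], [0, 0, 0], 0.5]])

```text
clock: 6.72
position: [0.5242, -0.0259, 0.2564]
tool_rot: [3.136, 0.007, 1.786]
force: [7.0, -30.9, 26.2]
grip_width: 0.0427
```

Call:
carry_out(targets=[[[0.008, 0, 0], [0, 0, 0], 0.5], [[0, 0, 0], [0, 0, 0], 0.5]])

```text
clock: 6.98
position: [0.524, -0.0253, 0.2565]
tool_rot: [3.135, 0.008, 1.784]
force: [9.4, -41.3, 23.9]
grip_width: 0.0425
```

```bash
python3 go.py 0 0 .255 1
python3 - <<'E'
from workcell import bot, imaging
import cv2, numpy as np
f=imaging.grab_frame("wrist")
cv2.imwrite("pics/w5.png",f["pixels"][:,:,::-1])
E
```

```text
t 6.975 force [  9.4 -41.3  23.9] w 0.0425
now carrier [-2.000e-04 -3.000e-04  2.565e-01] yaw [3.135 0.008 1.784]
[0.001, -0.001, 0.006] [0.002, 0.0027, -0.0019]
```

View pics/w5.png

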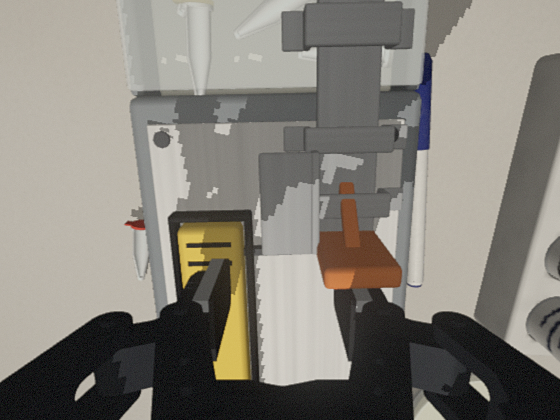

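The bolt now passes through the staple at about (347,25), and the force climbs steeply with no further motion, so it is home. I back off while still pressing, then lift.

Call:
carry_out(targets=[[[-0.02, 0, 0], [0, 0, 0], 0.5], [[-0.02, 0, 0], [0, 0, 0], 0.5], [[0, 0, 0], [0, 0, 0], 0.5], [[0, 0, -0.03], [0, 0, 0], 0.5], [[0, 0, -0.06], [0, 0, 0], 0.5], [[0, 0, -0.15], [0, 0, 0], 0.5], [[0, 0, -0.2], [0, 0, 0], 0.5], [[0, 0, 0], [0, 0, 0], 0.5]])

```text
clock: 8.02
position: [0.5249, -0.0296, 0.3679]
tool_rot: [3.137, 0.001, 1.791]
force: [0.6, 0.0, -0.8]
grip_width: 0.0426
```

```bash
python3 go.py 0 0 .255 1
python3 - <<'E'
from fit import *
from workcell import bot, imaging
from scipy.spatial.transform import Rotation as R
o=bot.observe(); f=imaging.grab_frame("wrist"); cv2.imwrite("pics/w6.png",f["pixels"][:,:,::-1])
T=np.eye(4); T[:3,:3]=R.from_euler("xyz",o["tool_rot"]).as_matrix(); T[:3,3]=o["position"]
F["w"]={"mtx":f["mtx"],"cam_to_world":T@f["mount"]}
p=np.load("pose.npy")
h=cv2.cvtColor(f["pixels"],cv2.COLOR_RGB2HSV); m=cv2.inRange(h,(3,150,60),(14,255,255)); m[:,420:]=0
k,l,st,ce=cv2.connectedComponentsWithStats(m); print(st[1:][st[1:,4]>100])
for hh in(.095,.085): print(hh,"bar corners",proj("w",world(p,[[.019,.015,hh],[.019,.041,hh]])).round(1).tolist())
for x in(.0034,.0114,.000): print(x,"plate",proj("w",world(p,[[x,-.041,.115],[x,-.015,.115]])).round(1).tolist())
E
```

```text
t 8.025 force [ 0.6  0.  -0.8] w 0.0426
now carrier [-4.600e-03 -3.000e-04  3.679e-01] yaw [3.137e+00 1.000e-03 1.791e+00]
[0.019, -0.003, 0.452] [0.0016, 0.0002, 0.0002]
[[304 188  41  11 394]]
0.095 bar corners [[257.3, 176.1], [217.7, 176.1]]
0.085 bar corners [[258.2, 173.5], [220.0, 173.5]]
0.0034 plate [[346.6, 207.0], [304.5, 207.0]]
0.0114 plate [[347.3, 194.3], [304.7, 194.3]]
0.0 plate [[346.4, 212.3], [304.4, 212.3]]
```

View pics/w6.png

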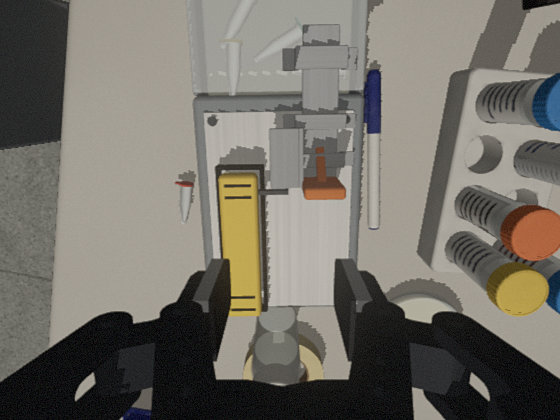

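Run:
```python
from fit import *
from workcell import imaging
for n in("top","scene"):
    for lab,p in(("before",F[n]["pixels"]),("now",imaging.grab_frame(n)["pixels"])):
        m=cv2.inRange(cv2.cvtColor(p,cv2.COLOR_RGB2HSV),(20,150,60),(32,255,255)); k,l,st,ce=cv2.connectedComponentsWithStats(m)
        i=[j for j in range(1,k) if st[j,4]>100 and 250<ce[j,0]<320 and ce[j,1]>200]
        print(n,lab,[(st[j].tolist(),ce[j].round(1).tolist()) for j in i])
        if n=="scene": cv2.imwrite(f"pics/s_{lab}.png",cv2.resize(p[180:270,210:330,::-1],(400,300),interpolation=cv2.INTER_CUBIC))
cv2.imwrite("pics/cmp.png",np.hstack([cv2.imread("pics/s_before.png"),cv2.imread("pics/s_now.png")]))
```

```text
top before [([277, 215, 42, 19, 420], [297.6, 223.9])]
top now [([307, 215, 12, 12, 114], [312.4, 220.5])]
scene before [([259, 213, 36, 24, 350], [276.7, 224.7])]
scene now [([259, 213, 36, 24, 349], [276.5, 224.6])]
```

View pics/cmp.png

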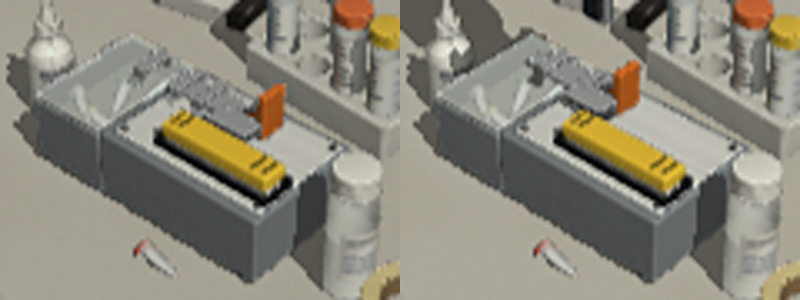

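The before/after scene crops show the catch bar in the same place (centroid 276.7,224.7 before, 276.5,224.6 now), so it is fully up. The plate has gone forward and the bystanders have not moved. The hand is clear, so I hand in.

```bash
python3 -c "
from workcell import job; print(job.job_done())"
```

```text
the job is handed in; nothing more can be done
None
```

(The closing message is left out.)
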